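# Seat the test plate and spray it from the clamped canister

## Robot

A 6-joint arm with a two-finger parallel gripper is mounted at the origin on the work surface. World frame = base frame: x ahead of the robot, y to its left, z up, the work surface at z = 0. Lengths are in m, angles in degrees, forces in N, time in s.
With the tool pointing down it reaches from about 0.425 to 0.925 m from the base axis. Payload 12.5 kg.
Tool frame: the origin (TCP) lies midway between the tips of the shut fingers; the grasp point (between the pads) lies ctrl.grip_depth behind it (ctrl.grip_depth is the distance from the TCP to the grasp point, in m); z points along the fingers, y is the line along which they close (so a half turn about z gives the same grasp; the last joint's range is limited). The gripper opens to 85 mm and grips with 20 to 120 N. Pads are 22 mm wide; open, the fingers measure 114 mm over their backs; the gripper's body (76 mm by 85 mm) begins 54 mm behind the grasp point. The pads swing forward as they close: fully open they stand 13 mm farther back than shut.
Start: joints at [-72.112, 28.126, 89.318, -0, 62.55, -6.05], TCP at [0.254, -0.571, 0.231] pointing down, gripper open.
Joint ranges: [-177.58, 177.58], [-47.91, 125.51], [2.72, 160], [-65.01, 245.01], [3.68, 167.84], [-153.87, 153.87]. Speed limits (degrees/s): [127.2, 127.2, 159.86, 180, 180, 180].

## Interface

Orientations are given as [roll, pitch, yaw] about the fixed x, y, z axes, in that order (R = Rz(yaw) Ry(pitch) Rx(roll)).
In Python, from rig import ctrl gives the robot as it stands. The module is installed in compiled form; this text tells all that it offers.
- The arm moves only by the tool step_arm, never from a script. Its argument "increments" is a list of rows, each an object of numbers: "x", "y", "z": the shift along the world's x, y, z each as a share of 100 mm, from -1 to 1; "wx", "wy", "wz": the turn, a rotation vector about the world's x, y, z each as a share of 180 degrees, from -1 to 1; "grip": the opening, from 0 (shut) to 1 (fully open). In form: [{"x": .., "y": .., "z": .., "wx": .., "wy": .., "wz": .., "grip": ..}, ...]. A call has 1 to 20 rows; each row shifts and turns the commanded pose from where the row before left it; what a row does not reach is not made up. A row lasts 1/12 s, in which the tool goes at most 41.7 mm and 7.16 degrees, less where a joint would pass 70% of its speed; a pose out of reach is approached as far as the arm can. A call with a number of a shift or a turn outside -1 to 1 is refused whole. A call with a gripper value outside its range is refused whole. The fingers move at their own pace and stop on an object; "force" is the grip in N (left out, the last holds). Time passes only in rows, so rows that do not move let the fingers close. It gives the time, the measured TCP pose, the force, the opening and the grip force at its end, in the units of the state.
- ctrl.get_state(): the state, without advancing time (a new reading comes with each control period).
- ctrl.camera(name): name is "scene" or "top" or "wrist"; returns a dict with "pixels" (400x640x3 uint8, red, green, blue), "vertical_fov" (degrees; the focal length in pixels is half the picture's height over the tangent of half this angle, whatever the lens; pixels are square), "cx", "cy" (the principal point, pixels), "k1" (the pictures are not rectified: a ray, as slopes to the right and down, at radius r is drawn at 1 + k1 r^2 times it, then the intrinsics apply), "pose" (4x4, takes a point from camera to world coordinates). Camera axes: x right, y up, looking along -z (the intrinsics and any distortion apply to the point x, -y, -z); pixel columns grow to the right and rows downward; lengths in m; the calibration is good to about 2 mm. A picture is of the moment at which its call begins. There is no depth.
- ctrl.finish_job(): hands the job in; it is judged then, once.
The state is a dict: "time_s": time; "joint_positions": joint angles; "joint_vel": joint speeds; "tau": joint torques, N m; "tcp_pos": TCP position; "tcp_rot": TCP orientation; "ft_force": force on the tool from outside, world axes, zero at the start; "wrist_torque": the same for the moment, N m; "opening": finger opening in m; "grip_force": force on a finger pad.
Only numpy, scipy, OpenCV 4.12 (cv2) and the standard library are available. Lean on these libraries where they do the work, as an engineer would, in place of code of your own. Each camera call takes 0.05 s, during which the arm holds its last target. There are 200 camera calls.

## Task

Seat the grey test plate in the steel tray of the spray stand: hook its narrow tongue under the tray's lip, then swing the other end down until the plate lies flat in the tray, and let go. Only then spray it: gently press the clamped canister's nozzle cap almost fully down for about half a second, using a light push, and let the cap spring back up. Leave the amber bottle, the spare canister and the brush where they are.

Things in the scene. Friction and masses are not known exactly. Their poses are not given: they have to be found in the camera images.
- stand: Steel spray stand fixed to the table; origin on the table top under the canister's axis, z up, -x towards the robot's right; the tray lies on its -x side. Pushing on any of it, cap included, with over 30 N damages it. A slim canister (52 mm diameter) stands on this axis in a black clamp; clamp post behind it at x 48 mm, 139 mm high. Foot plate 4 mm thick, x -220 to 70, y -55 to 55 mm.
- clamp (a point): Point on the canister's axis at the middle of the clamp ring, 95 mm above the table. The canister was clamped by hand at an unknown height: the flat top of its white nozzle cap (32 mm diameter, 16 mm tall, on this axis) is anywhere from 162 to 192 mm above the table, given by no pose: feel for it going down. The canister does not slide when pressed; only the cap yields, straight down.
- lamp (a point): Middle of the underside of the lamp right over the cap, 323 mm above the table, on the canister's axis (stand's axes): a box 44 mm wide (x), from y -160 to 50 mm, 32 mm high; post 14 mm thick at x 30, y -150 mm. A vertical gripper does not fit between lamp and cap: come with shut fingers tilted 30 to 45 degrees, gripper body leaning to -x, fingertips under the lamp.
- tray (a point): Centre of the pocket's floor in the tray (stand's axes), 8 mm above the table, at x -133 mm from the canister's axis. Pocket 117 mm along x, 76 mm along y; side walls 5 mm thick, 10 mm high above the floor; far wall (+x) 4 mm thick, 14 mm above the floor; lip at the lip end (-x).
- lip (a point): Middle of the lip's free edge, at its underside: 44.5 mm to -x of the pocket's centre, 17 mm above the pocket's floor. The lip is 4 mm thick, as wide as the tray, and overhangs the pocket by 14 mm from the end wall. A plate held flat cannot pass between lip and far wall; with its heel raised about 20 degrees it can.
- plate: Loose rigid grey test plate, 112 x 70 x 6 mm, about 120 g; origin at the centre of its underside, x along its length. Its -x end is a tongue 16 mm long and 46 mm wide. On top stands a grip fin, centred at x 12 mm, 36 mm long (x), 14 mm thick (y), 45 mm high (top 51 mm above the underside): pinch it across y. In the tray the tongue lies at -x under the lip.
- tongue (a point): Middle of the plate's tongue end, at its underside: x -56 mm on the plate (plate's axes).
- heel (a point): Middle of the plate's other end, at its underside: x 56 mm on the plate (plate's axes).
- cap (a joint): How far the nozzle cap is pressed, m: 0 up, 0.009 at its stop. Sprung: it starts to yield at 4 N, takes about 9 N at 6 mm and 11 N at the stop, and springs back.
- flask: Bystander: small amber bottle, 48 mm diameter, 120 mm tall, standing; origin at the centre of its underside.
- spare: Bystander: loose spare canister with a domed white overcap, 52 mm diameter, 165 mm tall, standing; origin at the centre of its underside.
- brush: Bystander: spotting brush, 170 mm long, lying, handle to its -x; origin at the middle of its underside.
Things that resemble listed ones, but are neither listed nor needed, are in the scene too. Leave any blue or purple look-alike of the plate alone.

How it is judged (in metres and radians):
On the way, in this order (a step that is already met when the one before it is completed fails the run):
1. the plate lies flat in the tray, tongue under the lip, and the fingers have let go of it (x of tongue in the frame of tray between -0.062 and -0.05 m and y of tongue in the frame of tray between -0.006 and 0.006 m and y of heel in the frame of tray between -0.006 and 0.006 m and x of heel in the frame of tray above 0.05 m and z of tongue in the frame of tray between -0.003 and 0.003 m and z of heel in the frame of tray between -0.003 and 0.003 m and contact force between the fingers and plate below 0.1 N), for 0.3 s.
2. the nozzle cap is pressed down by more than 6 mm (value of joint cap above 0.006 m), for 0.2 s.
At the end, for the whole second after the job is handed in: The plate lies at rest in the tray, tongue end under the lip: each end's underside within 3 mm of the tray's floor, within 6 mm of its place along x and 6 mm across y; the nozzle cap is back up (less than 1 mm down) (x of tongue in the frame of tray between -0.062 and -0.05 m and y of tongue in the frame of tray between -0.006 and 0.006 m and y of heel in the frame of tray between -0.006 and 0.006 m and x of heel in the frame of tray above 0.05 m and z of tongue in the frame of tray between -0.003 and 0.003 m and z of heel in the frame of tray between -0.003 and 0.003 m and value of joint cap below 0.001 m and linear speed of plate below 0.01 m/s); the robot touches nothing.
It fails at once if the cap is pressed more than 3 mm while the plate is not seated (value of joint cap above 0.003 m and not (x of tongue in the frame of tray between -0.062 and -0.05 m and y of tongue in the frame of tray between -0.006 and 0.006 m and y of heel in the frame of tray between -0.006 and 0.006 m and x of heel in the frame of tray above 0.05 m and z of tongue in the frame of tray between -0.003 and 0.003 m and z of heel in the frame of tray between -0.003 and 0.003 m)).
It fails at once if the robot pushes on the stand (cap included) with more than 30 N (contact force between any of the fingers, the arm and stand above 30 N).
It fails at once if the amber bottle is moved more than 30 mm (distance of flask from where it was at the start of the episode above 0.03 m).
It fails at once if the spare canister is moved more than 30 mm (distance of spare from where it was at the start of the episode above 0.03 m).
It fails at once if the brush is moved more than 30 mm (distance of brush from where it was at the start of the episode above 0.03 m).
It also fails if it takes over 64 s, if anything falls off the work surface, if the arm or the gripper's body presses on something with over 40 N, if the wrist force passes 120 N, or if a joint passes its speed limit or range.

## Working session

There is one attempt and no reset: what is moved stays moved. The work goes in short steps, Python scripts to look and compute and a tool call to move; the robot and the scene stay as the last step left them, time stands still between calls to the robot, and variables do not carry over. Pictures are saved under pics/ and viewed, at most 10 in all, crops included, and the job is handed in when it is done.

Besides the shell and the picture viewer there is one more tool, called after "Call:" by a JSON object that holds its "method" and its "body". step_arm: Moves the arm, as the interface text tells. Shift numbers are shares of 100 mm and turn numbers shares of 180 degrees, none past 1 either way. Its arguments: {"type":"object","properties":{"increments":{"type":"array"},"force":{"type":"number"}},"required":["increments"]}

```bash
mkdir -p pics
cat > h.py <<'E'
import numpy as np, cv2
from rig import ctrl
def grab(n,f=None):
    c=ctrl.camera(n)
    if f: cv2.imwrite('pics/'+f,c['pixels'][:,:,::-1])
    return c
def K(c):
    f=200/np.tan(np.radians(c['vertical_fov'])/2)
    return np.array([[f,0,c['cx']],[0,f,c['cy']],[0,0,1]])
def ray(c,u,v):
    k=K(c); d=np.array([(u-k[0,2])/k[0,0],(v-k[1,2])/k[1,1]]); s=d.copy()
    for _ in range(20): s=d/(1+c['k1']*(s@s))
    P=np.array(c['pose']); return P[:3,3],P[:3,:3]@np.array([s[0],-s[1],-1])
def onz(c,u,v,z):
    o,d=ray(c,u,v); return o+d*(z-o[2])/d[2]
def proj(c,p):
    P=np.array(c['pose']); q=P[:3,:3].T@(np.array(p)-P[:3,3]); s=np.array([q[0],-q[1]])/-q[2]
    s=s*(1+c['k1']*(s@s)); k=K(c); return s*k[0,0]+k[:2,2]
def tri(c1,p1,c2,p2):
    o1,d1=ray(c1,*p1);o2,d2=ray(c2,*p2)
    t=np.linalg.lstsq(np.c_[d1,-d2],o2-o1,rcond=None)[0]
    a=o1+d1*t[0];b=o2+d2*t[1]; return (a+b)/2,np.linalg.norm(a-b)
E
python3 - <<'E'
from h import *
for n in('scene','top'):
    c=grab(n,n+'0.png'); print(n,c['vertical_fov'],c['cx'],c['cy'],c['k1'],np.round(c['pose'],3).tolist())
s=ctrl.get_state();print(s,ctrl.grip_depth)
E
```

```text
scene 48.935776506843126 318.839478457203 194.71396467823942 -0.04430300505094781 [[0.023, -0.611, 0.791, 1.591], [1.0, -0.002, -0.03, -0.114], [0.019, 0.792, 0.611, 1.033], [0.0, 0.0, 0.0, 1.0]]
top 44.11153211555231 319.51628774986705 192.93134363765557 -0.10774171319483908 [[0.012, 0.995, -0.102, 0.383], [-1.0, 0.01, -0.025, -0.07], [-0.024, 0.103, 0.994, 1.562], [0.0, 0.0, 0.0, 1.0]]
{'time_s': 0.1, 'joint_positions': array([-7.21116760e+01,  2.81590471e+01,  8.93465772e+01,  1.02983762e-03,
        6.25480850e+01, -6.05002224e+00]), 'joint_vel': array([ 0.09628768, -0.13536509, -0.05371505, -0.03949631,  0.03325803,
       -0.16006384]), 'tau': array([ 5.22801347e-03, -6.19448805e+01, -2.62026572e+01,  1.23429075e-06,
        2.88231451e-03, -2.72173213e-05]), 'tcp_pos': array([ 0.25356487, -0.57104175,  0.23080437]), 'tcp_rot': array([-1.79946686e+02, -6.56912470e-03,  2.39378680e+01]), 'ft_force': array([-0.50852688, -0.42641967,  0.2525676 ]), 'wrist_torque': array([ 0.04037358, -0.00969816,  0.02384356]), 'grip_force': 0.0, 'opening': 0.08556649675155764} 0.0187
```

View pics/scene0.png

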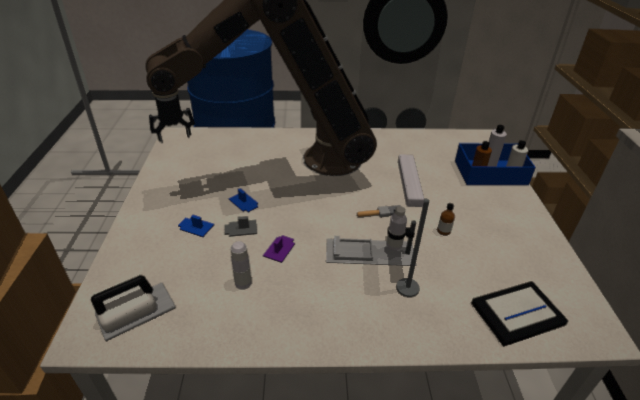

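View pics/top0.png

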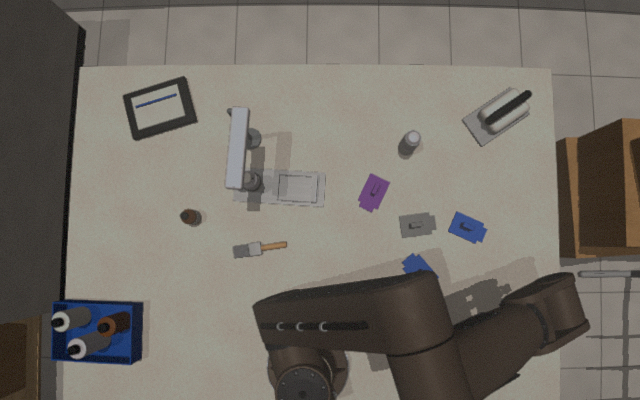

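Run:
```python
from h import *
t=cv2.imread('pics/top0.png')[155:260,225:445];s=cv2.imread('pics/scene0.png')[195:285,215:420]
t=cv2.resize(t,None,fx=3.5,fy=3.5,interpolation=cv2.INTER_CUBIC)[:300+68]
s=cv2.resize(s,(t.shape[1],230),interpolation=cv2.INTER_CUBIC)
im=np.vstack([t,s]);im=np.clip((im.astype(float)-30)*1.4,0,255).astype('uint8');print(im.shape,t.shape)
cv2.imwrite('pics/crop1.png',im)
```

```text
(598, 770, 3) (368, 770, 3)
```

View pics/crop1.png

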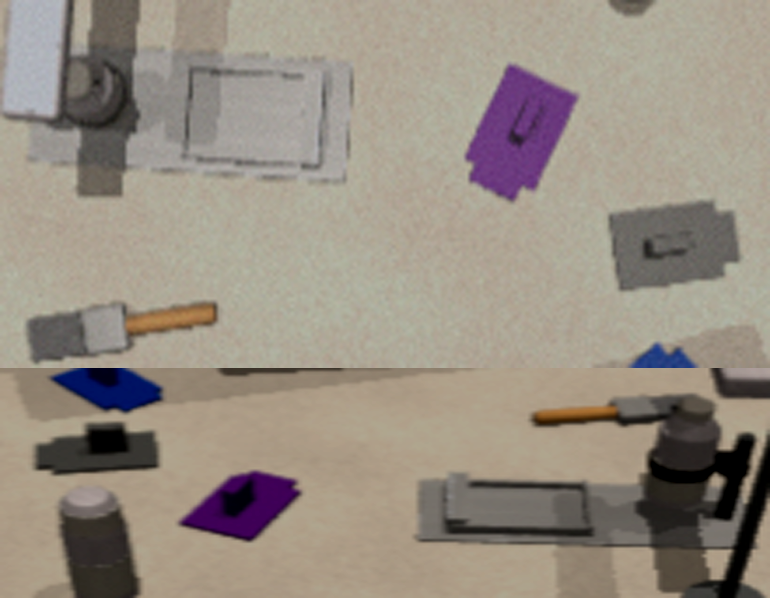

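```bash
cat >> h.py <<'E'
def pt(c,x,y,z): return onz(c,225+(x+.5)/3.5-.5,155+(y+.5)/3.5-.5,z)
E
python3 - <<'E'
from h import *
c=grab('top');r=lambda a:np.round(a*1000,1)
q=lambda x,y,z:r(pt(c,x,y,z))
print('plate heel',q(611,215,.006),q(621,290,.006),'shoulder',q(713,202,.006),q(724,278,.006),'tongue',q(733,210,.006),q(739,260,.006))
print('foot',q(352,62,.004),q(346,182,.004),q(27,162,.004),q(130,50,.004))
print('pocket',q(190,67,.018),q(183,161,.018),q(302,170,.018)); 
print('tray end/lip', q(327,68,.029),q(321,167,.029),q(307,70,.029),q(303,160,.029))
# contour minAreaRect of plate
im=c['pixels'];h=cv2.cvtColor(im,cv2.COLOR_RGB2HSV)[200:250,385:450]
m=((h[:,:,1]<45)&(h[:,:,2]<125)).astype('uint8')
cs,_=cv2.findContours(m,0,1); k=max(cs,key=cv2.contourArea)
R=cv2.minAreaRect(k);b=cv2.boxPoints(R)+[385,200]
print(R,[r(onz(c,*p,.006)) for p in b])
s=grab('scene')
# lamp: white bright in top, corners at z=.355
m=cv2.inRange(cv2.cvtColor(im,cv2.COLOR_RGB2HSV)[90:200,210:265],(0,0,175),(180,40,255));cs,_=cv2.findContours(m,0,1);k=max(cs,key=cv2.contourArea)
b=cv2.boxPoints(cv2.minAreaRect(k))+[210,90];print('lamp',[r(onz(c,*p,.355)) for p in b])
E
```

```text
plate heel [ 472.7 -283.1    6. ] [ 405.5 -291.9    6. ] shoulder [ 485.3 -375.4    6. ] [ 417.  -384.8    6. ] tongue [ 478.2 -393.5    6. ] [ 433.2 -398.5    6. ]
foot [609.9 -48.3   4. ] [500.3 -44.1   4. ] [515.4 247.1   4. ] [619.3 155.    4. ]
pocket [602.  98.  18.] [516.6 102.5  18. ] [509.6  -4.7  18. ]
tray end/lip [600.6 -26.3  29. ] [511.6 -22.1  29. ] [598.7  -8.4  29. ] [517.7  -6.   29. ]
((32.35590362548828, 24.419212341308594), (22.33566665649414, 35.35379409790039), 82.40535736083984) [array([ 473.9, -280.4,    6. ]), array([ 489.7, -391.5,    6. ]), array([ 420. , -400.2,    6. ]), array([ 404.4, -289.5,    6. ])]Traceback (most recent call last):
  File "<stdin>", line 16, in <module>
ValueError: max() iterable argument is empty
```

Call:
{"method": "step_arm", "body": {"increments": [{"x": 0.175, "y": 0.22, "wz": 0.0377}, {"x": 0.175, "y": 0.22, "wz": 0.0377}, {"x": 0.175, "y": 0.22, "wz": 0.0377}, {"x": 0.175, "y": 0.22, "wz": 0.0377}, {"x": 0.175, "y": 0.22, "wz": 0.0377}, {"x": 0.175, "y": 0.22, "wz": 0.0377}, {"x": 0.175, "y": 0.22, "wz": 0.0377}, {"x": 0.175, "y": 0.22, "wz": 0.0377}, {"x": 0.175, "y": 0.22, "wz": 0.0377}, {"x": 0.175, "y": 0.22, "wz": 0.0377}, {"x": 0.175, "y": 0.22, "wz": 0.0377}, {"z": -0.2, "grip": 0.6}, {"z": -0.2}, {"z": 0}, {"z": 0}], "force": 60}}

```text
invalid input at $.increments[0]: expected keys x, y, z, wx, wy, wz, grip
```

Run:
```python
from h import *
c=grab('wrist','w1.png');print(np.round(c['pose'],3).tolist(),c['vertical_fov'],c['k1'])
for p in [(439,-286,6),(455.7,-396,6),(447.4,-341,6),(445.6,-329,51)]: print(p,proj(c,np.array(p)/1000))
```

```text
[[0.405, 0.866, 0.294, 0.33], [-0.914, 0.384, 0.131, -0.538], [0.001, -0.322, 0.947, 0.374], [0.0, 0.0, 0.0, 1.0]] 71.99964868602143 -0.028682870348364385
(439, -286, 6) [148.67851712 -88.39986788]
(455.7, -396, 6) [249.00610475 -59.01880952]
(447.4, -341, 6) [199.05304475 -74.01655778]
(445.6, -329, 51) [ 166.70656545 -106.20317257]
```

View pics/w1.png

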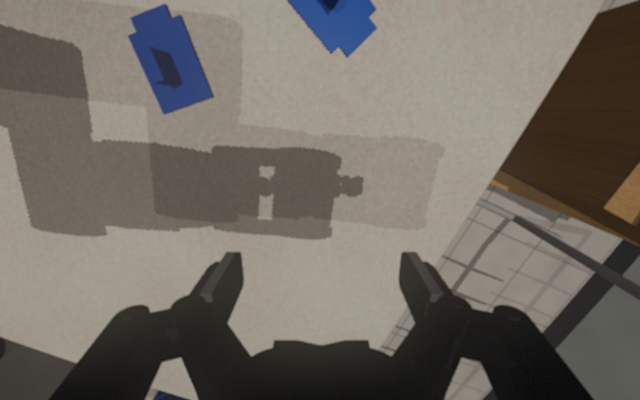

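The arm has not moved because the call was refused; the picture is from the start pose and shows the fingers at the bottom, with blue look-alikes at (170,60) and (340,20). I'm resending with full rows.

Call:
{"method": "step_arm", "body": {"increments": [{"x": 0.175, "y": 0.22, "z": 0, "wx": 0, "wy": 0, "wz": 0.0377, "grip": 1}, {"x": 0.175, "y": 0.22, "z": 0, "wx": 0, "wy": 0, "wz": 0.0377, "grip": 1}, {"x": 0.175, "y": 0.22, "z": 0, "wx": 0, "wy": 0, "wz": 0.0377, "grip": 1}, {"x": 0.175, "y": 0.22, "z": 0, "wx": 0, "wy": 0, "wz": 0.0377, "grip": 1}, {"x": 0.175, "y": 0.22, "z": 0, "wx": 0, "wy": 0, "wz": 0.0377, "grip": 1}, {"x": 0.175, "y": 0.22, "z": 0, "wx": 0, "wy": 0, "wz": 0.0377, "grip": 1}, {"x": 0.175, "y": 0.22, "z": 0, "wx": 0, "wy": 0, "wz": 0.0377, "grip": 1}, {"x": 0.175, "y": 0.22, "z": 0, "wx": 0, "wy": 0, "wz": 0.0377, "grip": 1}, {"x": 0.175, "y": 0.22, "z": 0, "wx": 0, "wy": 0, "wz": 0.0377, "grip": 1}, {"x": 0.175, "y": 0.22, "z": 0, "wx": 0, "wy": 0, "wz": 0.0377, "grip": 1}, {"x": 0.175, "y": 0.22, "z": 0, "wx": 0, "wy": 0, "wz": 0.0377, "grip": 1}, {"x": 0, "y": 0, "z": -0.2, "wx": 0, "wy": 0, "wz": 0, "grip": 0.6}, {"x": 0, "y": 0, "z": -0.2, "wx": 0, "wy": 0, "wz": 0, "grip": 0.6}, {"x": 0, "y": 0, "z": 0, "wx": 0, "wy": 0, "wz": 0, "grip": 0.6}, {"x": 0, "y": 0, "z": 0, "wx": 0, "wy": 0, "wz": 0, "grip": 0.6}, {"x": 0, "y": 0, "z": 0, "wx": 0, "wy": 0, "wz": 0, "grip": 0.6}], "force": 60}}

```text
time_s: 1.58
tcp_pos: [0.4463, -0.3297, 0.1922]
tcp_rot: [180.0, 0.0, 98.6]
ft_force: [0.1, -0.6, 0.8]
opening: 0.0512
grip_force: 0.0
```

Run:
```python
from h import *
c=grab('wrist','w2.png');print(np.round(c['pose'],3).tolist())
for p in [(439,-286,6),(455.7,-396,6),(447.4,-341,6),(445.6,-329,51)]: print(p,proj(c,np.array(p)/1000))
```

```text
[[0.989, -0.14, -0.048, 0.434], [0.148, 0.936, 0.319, -0.248], [0.0, -0.323, 0.946, 0.336], [0.0, 0.0, 0.0, 1.0]]
(439, -286, 6) [319.95987576 138.71988793]
(455.7, -396, 6) [320.18533529 225.06480442]
(447.4, -341, 6) [320.11772136 184.13138786]
(445.6, -329, 51) [320.01706105 184.74365639]
```

View pics/w2.png

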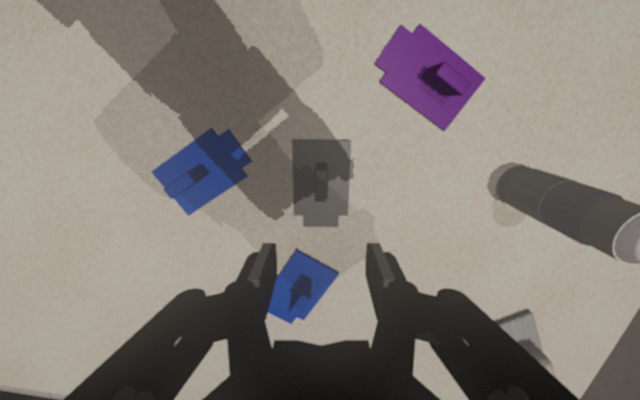

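The grey plate spans columns 293–350 and rows 139–226, with its fin at (321,183). That matches the projection, so I'm descending and gripping.

Call:
{"method": "step_arm", "body": {"increments": [{"x": 0, "y": 0, "z": -0.35, "wx": 0, "wy": 0, "wz": 0, "grip": 0.6}, {"x": 0, "y": 0, "z": -0.35, "wx": 0, "wy": 0, "wz": 0, "grip": 0.6}, {"x": 0, "y": 0, "z": -0.35, "wx": 0, "wy": 0, "wz": 0, "grip": 0.6}, {"x": 0, "y": 0, "z": -0.35, "wx": 0, "wy": 0, "wz": 0, "grip": 0.6}, {"x": 0, "y": 0, "z": -0.35, "wx": 0, "wy": 0, "wz": 0, "grip": 0.6}, {"x": 0, "y": 0, "z": 0, "wx": 0, "wy": 0, "wz": 0, "grip": 0.6}, {"x": 0, "y": 0, "z": 0, "wx": 0, "wy": 0, "wz": 0, "grip": 0.05}, {"x": 0, "y": 0, "z": 0, "wx": 0, "wy": 0, "wz": 0, "grip": 0.05}, {"x": 0, "y": 0, "z": 0, "wx": 0, "wy": 0, "wz": 0, "grip": 0.05}, {"x": 0, "y": 0, "z": 0, "wx": 0, "wy": 0, "wz": 0, "grip": 0.05}, {"x": 0, "y": 0, "z": 0, "wx": 0, "wy": 0, "wz": 0, "grip": 0.05}, {"x": 0, "y": 0, "z": 0, "wx": 0, "wy": 0, "wz": 0, "grip": 0.05}], "force": 60}}

```text
time_s: 2.63
tcp_pos: [0.4471, -0.3302, 0.0189]
tcp_rot: [179.8, 0.2, 98.6]
ft_force: [-0.1, -0.1, 9.3]
opening: 0.0133
grip_force: 59.3
```

Call:
{"method": "step_arm", "body": {"increments": [{"x": 0, "y": 0, "z": 0.3, "wx": 0, "wy": 0, "wz": 0, "grip": 0.05}, {"x": 0, "y": 0, "z": 0.3, "wx": 0, "wy": 0, "wz": 0, "grip": 0.05}, {"x": 0, "y": 0, "z": 0.3, "wx": 0, "wy": 0, "wz": 0, "grip": 0.05}, {"x": 0.113, "y": 0.25, "z": 0.09, "wx": 0, "wy": 0, "wz": -0.0064, "grip": 0.05}, {"x": 0.113, "y": 0.25, "z": 0.09, "wx": 0, "wy": 0, "wz": -0.0064, "grip": 0.05}, {"x": 0.113, "y": 0.25, "z": 0.09, "wx": 0, "wy": 0, "wz": -0.0064, "grip": 0.05}, {"x": 0.113, "y": 0.25, "z": 0.09, "wx": 0, "wy": 0, "wz": -0.0064, "grip": 0.05}, {"x": 0.113, "y": 0.25, "z": 0.09, "wx": 0, "wy": 0, "wz": -0.0064, "grip": 0.05}, {"x": 0.113, "y": 0.25, "z": 0.09, "wx": 0, "wy": 0, "wz": -0.0064, "grip": 0.05}, {"x": 0.113, "y": 0.25, "z": 0.09, "wx": 0, "wy": 0, "wz": -0.0064, "grip": 0.05}, {"x": 0.113, "y": 0.25, "z": 0.09, "wx": 0, "wy": 0, "wz": -0.0064, "grip": 0.05}, {"x": 0.113, "y": 0.25, "z": 0.09, "wx": 0, "wy": 0, "wz": -0.0064, "grip": 0.05}, {"x": 0.113, "y": 0.25, "z": 0.09, "wx": 0, "wy": 0, "wz": -0.0064, "grip": 0.05}, {"x": 0, "y": 0, "z": 0, "wx": 0, "wy": 0, "wz": 0, "grip": 0.05}, {"x": 0, "y": 0, "z": 0, "wx": 0, "wy": 0, "wz": 0, "grip": 0.05}, {"x": 0, "y": 0, "z": 0, "wx": 0, "wy": 0, "wz": 0, "grip": 0.05}], "force": 60}}

```text
time_s: 3.97
tcp_pos: [0.5588, -0.0793, 0.1972]
tcp_rot: [179.9, 0.0, 87.1]
ft_force: [0.4, -1.3, -1.0]
opening: 0.0129
grip_force: 58.9
```

Run:
```python
from h import *
c=grab('wrist','w3.png');print(np.round(c['pose'],3).tolist())
im=cv2.imread('pics/w3.png');im=np.clip(im.astype(float)*1.25,0,255).astype('uint8')
cv2.imwrite('pics/w3b.png',cv2.resize(im,(800,500),interpolation=cv2.INTER_CUBIC))
```

```text
[[0.999, 0.048, 0.015, 0.563], [-0.051, 0.945, 0.322, 0.003], [0.001, -0.323, 0.946, 0.341], [0.0, 0.0, 0.0, 1.0]]
```

View pics/w3b.png

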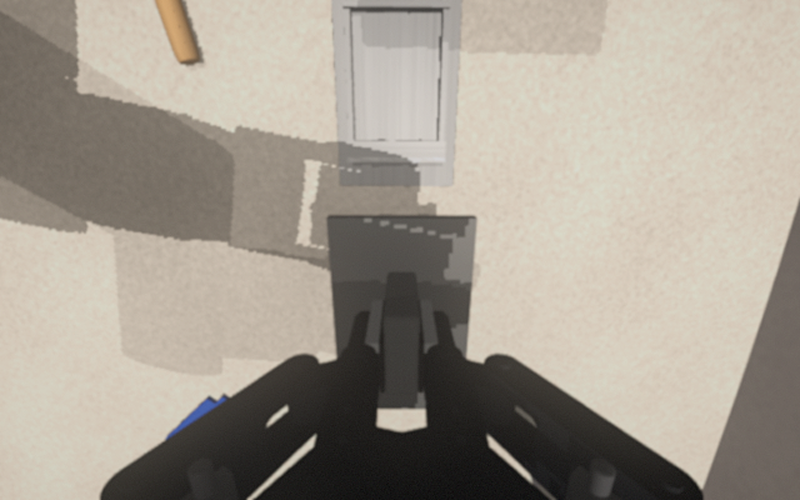

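The tray fills (350–443, 8–163), the foot's lip-end corners are at (341,186) and (453,185), and the held heel edge runs (328,216)–(476,217).

Run:
```python
from h import *
c=grab('wrist');r=lambda a:np.round(a*1000,1)
q=lambda x,y,z:r(onz(c,(x+.5)/1.25-.5,(y+.5)/1.25-.5,z))
print('foot',q(341,186,.004),q(453,185,.004),q(332,5,.004),q(462,5,.004))
print('wall inner z18/8',q(350,10,.018),q(354,139,.018),q(443,10,.018),q(440,140,.018))
print('lip edge top z29',q(354,140,.029),q(440,140,.029),' outer',q(350,164,.029),q(444,163,.029))
print('far wall',q(350,9,.022),q(443,9,.022))
# held plate: heel upper edge, z = tcp-0.0189+.006
z=ctrl.get_state()['tcp_pos'][2]-.0189+.006
print('heel',q(328,216,z),q(476,217,z),'fin top', q(386,273,z+.045),q(417,273,z+.045))
# predicted pixels of stand model
yaw=np.radians(87.1);ex=np.array([np.cos(yaw),np.sin(yaw)]);ey=np.array([-ex[1],ex[0]]);T=np.array([.5595,.0407])
for n,x,y,zz in [('foot-',-.087,.055,.004),('foot+',-.087,-.055,.004),('wallL',.05,.038,.018),('wallR',.05,-.038,.018),('lipL',-.0445,.038,.029),('lipR',-.0445,-.038,.029)]:
    p=T+ex*x+ey*y; print(n,r(p),np.round((proj(c,[*p,zz])+.5)*1.25-.5,1))
```

```text
foot [502.3 -45.1   4. ] [611.2 -49.8   4. ] [510.5 107.3   4. ] [619.9 101.6   4. ]
wall inner z18/8 [526.9  98.6  18. ] [520.9  -1.9  18. ] [602.1  94.7  18. ] [597.8  -6.7  18. ]
lip edge top z29 [522.2  -2.5  29. ] [596.6  -6.4  29. ]  outer [516.8 -22.6  29. ] [599.8 -26.1  29. ]
far wall [527.4  98.1  22. ] [601.7  94.2  22. ]
heel [527.3 -33.1 183.7] [596.3 -37.2 183.7] fin top [555.5 -44.3 228.7] [566.4 -44.9 228.7]
foot- [500.2 -43.4] [338.7 184.4]
foot+ [610. -49.] [451.7 184.3]
wallL [524.1  92.6] [347.3  18.6]
wallR [600.   88.7] [440.5  18.5]
lipL [519.3  -1.8] [350.5 139.3]
lipR [595.2  -5.7] [438.3 139.2]
```

Call:
{"method": "step_arm", "body": {"increments": [{"x": 0.005, "y": 0.277, "z": -0.1, "wx": 0.0222, "wy": -0.0012, "wz": 0, "grip": 0.05}, {"x": 0.005, "y": 0.277, "z": -0.1, "wx": 0.0222, "wy": -0.0012, "wz": 0, "grip": 0.05}, {"x": 0.005, "y": 0.277, "z": -0.1, "wx": 0.0222, "wy": -0.0012, "wz": 0, "grip": 0.05}, {"x": 0.005, "y": 0.277, "z": -0.1, "wx": 0.0222, "wy": -0.0012, "wz": 0, "grip": 0.05}, {"x": 0.005, "y": 0.277, "z": -0.1, "wx": 0.0222, "wy": -0.0012, "wz": 0, "grip": 0.05}, {"x": 0, "y": 0, "z": -0.19, "wx": 0, "wy": 0, "wz": 0, "grip": 0.05}, {"x": 0, "y": 0, "z": -0.19, "wx": 0, "wy": 0, "wz": 0, "grip": 0.05}, {"x": 0, "y": 0, "z": -0.19, "wx": 0, "wy": 0, "wz": 0, "grip": 0.05}, {"x": 0, "y": 0, "z": 0, "wx": 0, "wy": 0, "wz": 0, "grip": 0.05}, {"x": 0, "y": 0, "z": 0, "wx": 0, "wy": 0, "wz": 0, "grip": 0.05}, {"x": 0, "y": 0, "z": 0, "wx": 0, "wy": 0, "wz": 0, "grip": 0.05}]}}

```text
time_s: 4.98
tcp_pos: [0.562, 0.0587, 0.0901]
tcp_rot: [179.9, -20.0, 87.0]
ft_force: [-0.2, 0.5, -0.9]
opening: 0.0132
grip_force: 58.8
```

Run:
```python
from h import *
s=ctrl.get_state();print(s['tcp_pos'],s['tcp_rot'],s['ft_force'])
a=grab('wrist')['pixels'];t=grab('top')['pixels'][130:230,220:340];sc=grab('scene')['pixels'][180:280,310:430]
im=np.vstack([cv2.resize(a,(640,400))[:200+60],np.hstack([cv2.resize(t,(320,267),interpolation=2),cv2.resize(sc,(320,267),interpolation=2)])])
cv2.imwrite('pics/m4.png',np.clip(im[:,:,::-1]*1.25,0,255).astype('uint8'))
```

```text
[0.56198429 0.05865056 0.09013685] [179.89528401 -20.00728526  87.04153817] [-0.16356968  0.46092401 -0.90597186]
```

View pics/m4.png

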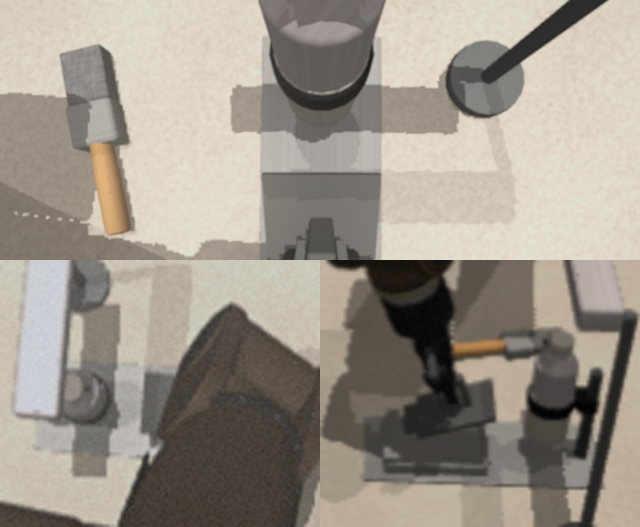

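The plate, tilted 20°, sits centred over the tray: its heel edge is at row 172, columns 262–380, level with the foot's edges at 262–381. Next I'm lowering the tongue.

Call:
{"method": "step_arm", "body": {"increments": [{"x": -0.005, "y": 0, "z": -0.1, "wx": 0, "wy": 0, "wz": 0, "grip": 0.05}, {"x": 0, "y": 0, "z": -0.1, "wx": 0, "wy": 0, "wz": 0, "grip": 0.05}, {"x": 0, "y": 0, "z": -0.1, "wx": 0, "wy": 0, "wz": 0, "grip": 0.05}, {"x": 0, "y": 0, "z": -0.07, "wx": 0, "wy": 0, "wz": 0, "grip": 0.05}, {"x": 0, "y": 0, "z": 0, "wx": 0, "wy": 0, "wz": 0, "grip": 0.05}, {"x": 0, "y": 0, "z": 0, "wx": 0, "wy": 0, "wz": 0, "grip": 0.05}]}}

```text
time_s: 5.63
tcp_pos: [0.5609, 0.0593, 0.0516]
tcp_rot: [-180.0, -20.0, 87.0]
ft_force: [0.1, 0.2, 0.1]
opening: 0.0136
grip_force: 58.8
```

Call:
{"method": "step_arm", "body": {"increments": [{"x": -0.002, "y": -0.045, "z": 0, "wx": 0, "wy": 0, "wz": 0, "grip": 0.05}, {"x": -0.002, "y": -0.045, "z": 0, "wx": 0, "wy": 0, "wz": 0, "grip": 0.05}, {"x": -0.001, "y": -0.045, "z": 0, "wx": 0, "wy": 0, "wz": 0, "grip": 0.05}, {"x": 0, "y": -0.042, "z": 0, "wx": 0, "wy": 0, "wz": 0, "grip": 0.05}, {"x": 0, "y": 0, "z": 0, "wx": 0, "wy": 0, "wz": 0, "grip": 0.05}, {"x": 0, "y": 0, "z": 0, "wx": 0, "wy": 0, "wz": 0, "grip": 0.05}]}}

```text
time_s: 6.13
tcp_pos: [0.5607, 0.0412, 0.0525]
tcp_rot: [179.9, -20.0, 87.1]
ft_force: [0.3, 0.3, -1.3]
opening: 0.0132
grip_force: 58.7
```

Call:
{"method": "step_arm", "body": {"increments": [{"x": 0.001, "y": 0.017, "z": -0.028, "wx": -0.0139, "wy": 0.0007, "wz": 0, "grip": 0.05}, {"x": 0.001, "y": 0.017, "z": -0.028, "wx": -0.0139, "wy": 0.0007, "wz": 0, "grip": 0.05}, {"x": 0.001, "y": 0.0145, "z": -0.03, "wx": -0.0139, "wy": 0.0007, "wz": 0, "grip": 0.05}, {"x": 0.001, "y": 0.0145, "z": -0.03, "wx": -0.0139, "wy": 0.0007, "wz": 0, "grip": 0.05}, {"x": 0.001, "y": 0.012, "z": -0.031, "wx": -0.0139, "wy": 0.0007, "wz": 0, "grip": 0.05}, {"x": 0.001, "y": 0.012, "z": -0.031, "wx": -0.0139, "wy": 0.0007, "wz": 0, "grip": 0.05}, {"x": 0, "y": 0, "z": 0, "wx": 0, "wy": 0, "wz": 0, "grip": 0.05}, {"x": 0, "y": 0, "z": 0, "wx": 0, "wy": 0, "wz": 0, "grip": 0.05}]}}

```text
time_s: 6.8
tcp_pos: [0.5611, 0.0509, 0.0345]
tcp_rot: [179.9, -5.0, 87.1]
ft_force: [-0.1, -0.4, -0.9]
opening: 0.0132
grip_force: 58.8
```

Run:
```python
from h import *
a=grab('wrist')['pixels'];sc=grab('scene')['pixels'][190:280,310:430]
im=np.vstack([cv2.resize(a[:250],(640,250)),cv2.resize(sc,(640,340),interpolation=2)])
cv2.imwrite('pics/m5.png',np.clip(im[:,:,::-1]*1.6,0,255).astype('uint8'))
s=ctrl.get_state();print(s['ft_force'],s['wrist_torque'])
```

```text
[ 0.21729423  0.60919213 -0.50872015] [-0.09069367 -0.00943549  0.02655019]
```

View pics/m5.png

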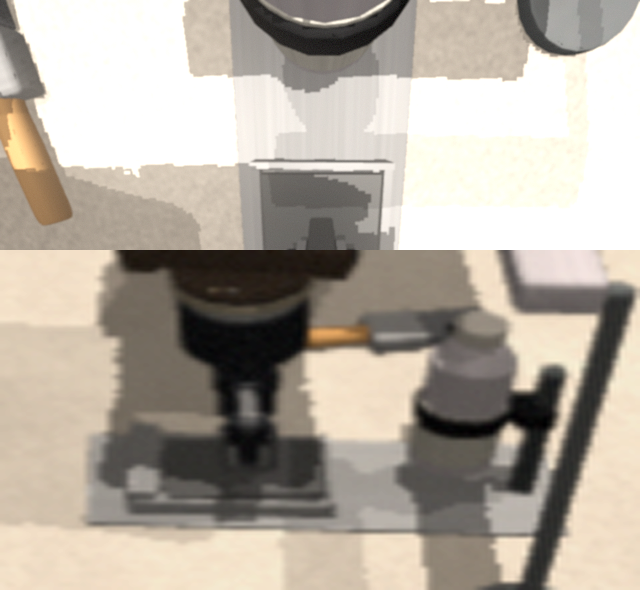

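The heel edge is inside the far wall at row ~172, centred between columns 260 and 384, and the lip covers the tongue end. I'm finishing the swing now.

Call:
{"method": "step_arm", "body": {"increments": [{"x": 0, "y": 0.007, "z": -0.035, "wx": -0.0139, "wy": 0.0007, "wz": 0, "grip": 0.05}, {"x": 0, "y": 0.007, "z": -0.036, "wx": -0.0139, "wy": 0.0007, "wz": 0, "grip": 0.05}, {"x": 0, "y": 0, "z": 0, "wx": 0, "wy": 0, "wz": 0, "grip": 0.05}, {"x": 0, "y": 0, "z": 0, "wx": 0, "wy": 0, "wz": 0, "grip": 0.05}]}}

```text
time_s: 7.23
tcp_pos: [0.5612, 0.0517, 0.0275]
tcp_rot: [179.9, -0.1, 87.1]
ft_force: [-0.0, -0.7, -0.8]
opening: 0.0135
grip_force: 58.9
```

Call:
{"method": "step_arm", "body": {"increments": [{"x": 0, "y": 0, "z": -0.008, "wx": 0, "wy": 0, "wz": 0, "grip": 0.05}, {"x": 0, "y": 0, "z": 0, "wx": 0, "wy": 0, "wz": 0, "grip": 0.05}, {"x": 0, "y": 0, "z": 0, "wx": 0, "wy": 0, "wz": 0, "grip": 0.4}, {"x": 0, "y": 0, "z": 0, "wx": 0, "wy": 0, "wz": 0, "grip": 0.4}, {"x": 0, "y": 0, "z": 0, "wx": 0, "wy": 0, "wz": 0, "grip": 0.4}, {"x": 0, "y": 0, "z": 0, "wx": 0, "wy": 0, "wz": 0, "grip": 0.4}, {"x": 0, "y": 0, "z": 0.1, "wx": 0, "wy": 0, "wz": 0, "grip": 0.4}, {"x": 0, "y": 0, "z": 0.3, "wx": 0, "wy": 0, "wz": 0, "grip": 0.4}, {"x": 0, "y": -0.1, "z": 0.3, "wx": 0, "wy": 0, "wz": 0, "grip": 0.4}, {"x": 0, "y": -0.3, "z": 0.3, "wx": 0, "wy": 0, "wz": 0, "grip": 0.4}, {"x": 0, "y": -0.3, "z": 0.3, "wx": 0, "wy": 0, "wz": 0, "grip": 0.4}, {"x": 0, "y": -0.3, "z": 0.3, "wx": 0, "wy": 0, "wz": 0, "grip": 0.4}, {"x": 0, "y": 0, "z": 0, "wx": 0, "wy": 0, "wz": 0, "grip": 0.4}, {"x": 0, "y": 0, "z": 0, "wx": 0, "wy": 0, "wz": 0, "grip": 0.4}]}}

```text
time_s: 8.4
tcp_pos: [0.5616, -0.0481, 0.1872]
tcp_rot: [179.7, 0.1, 86.9]
ft_force: [-1.3, -0.4, -0.0]
opening: 0.0343
grip_force: 0.0
```

Run:
```python
from h import *
c=grab('wrist');a=c['pixels'];np.save('w6.npy',a)
im=cv2.resize(a[:260],(800,325),interpolation=2)
sc=cv2.resize(grab('scene')['pixels'][190:280,310:430],(360,270),interpolation=2);tp=cv2.resize(grab('top')['pixels'][150:220,225:335],(440,270),interpolation=2)
im=np.vstack([im,np.hstack([sc,tp])])
cv2.imwrite('pics/m6.png',np.clip(im[:,:,::-1]*1.3,0,255).astype('uint8'))
s=ctrl.get_state();print(s['tcp_pos'],s['ft_force'])
yaw=np.radians(87);ex=np.array([np.cos(yaw),np.sin(yaw)]);ey=np.array([-ex[1],ex[0]])
for n,X,Y,z in [('heelL',.056,.035,.014),('heelR',.056,-.035,.014),('shL',-.04,.035,.014),('shR',-.04,-.035,.014),('lipL',-.0445,.043,.029),('fintop',.012,0,.059)]:
    p=np.array([.5613,.0397])+ex*X+ey*Y; print(n,np.round((proj(c,[*p,z])+.5)*1.25-.5,1))
```

```text
[ 0.5606447  -0.04597552  0.1843436 ] [-1.05658303  0.05274557  0.28970534]
heelL [350.9  53.2]
heelR [436.1  53.1]
shL [355.7 171.6]
shR [433.  171.5]
lipL [344.6 178.9]
fintop [393.  106.6]
```

View pics/m6.png

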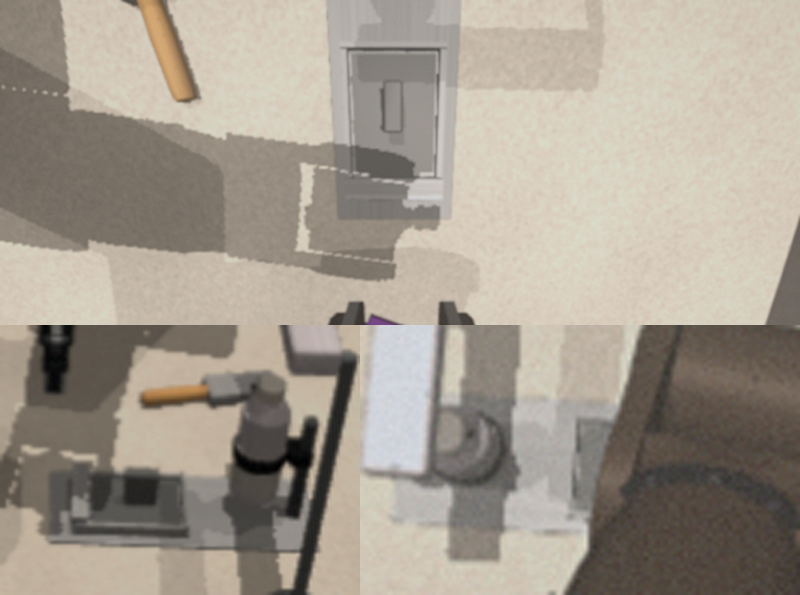

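The plate is seated: heel edge at row 52 as predicted (53), sides at columns 350 and 438, no gap at the lip. Next I shut the fingers, roll the tool 90° so the camera stays clear of the lamp, and tilt it 45°.

Call:
{"method": "step_arm", "body": {"increments": [{"x": 0, "y": 0, "z": 0.03, "wx": 0, "wy": 0, "wz": 0.0385, "grip": 0}, {"x": 0, "y": 0, "z": 0.03, "wx": 0, "wy": 0, "wz": 0.0385, "grip": 0}, {"x": 0, "y": 0, "z": 0.03, "wx": 0, "wy": 0, "wz": 0.0385, "grip": 0}, {"x": 0, "y": 0, "z": 0.03, "wx": 0, "wy": 0, "wz": 0.0385, "grip": 0}, {"x": 0, "y": 0, "z": 0.03, "wx": 0, "wy": 0, "wz": 0.0385, "grip": 0}, {"x": 0, "y": 0, "z": 0.03, "wx": 0, "wy": 0, "wz": 0.0385, "grip": 0}, {"x": 0, "y": 0, "z": 0.03, "wx": 0, "wy": 0, "wz": 0.0385, "grip": 0}, {"x": 0, "y": 0, "z": 0.03, "wx": 0, "wy": 0, "wz": 0.0385, "grip": 0}, {"x": 0, "y": 0, "z": 0.03, "wx": 0, "wy": 0, "wz": 0.0385, "grip": 0}, {"x": 0, "y": 0, "z": 0.03, "wx": 0, "wy": 0, "wz": 0.0385, "grip": 0}, {"x": 0, "y": 0, "z": 0, "wx": 0, "wy": 0, "wz": 0.0385, "grip": 0}, {"x": 0, "y": 0, "z": 0, "wx": 0, "wy": 0, "wz": 0.0385, "grip": 0}, {"x": 0, "y": 0, "z": 0, "wx": 0, "wy": 0, "wz": 0.0385, "grip": 0}, {"x": 0, "y": 0, "z": 0, "wx": 0.0357, "wy": -0.0019, "wz": 0, "grip": 0}, {"x": 0, "y": 0, "z": 0, "wx": 0.0357, "wy": -0.0019, "wz": 0, "grip": 0}, {"x": 0, "y": 0, "z": 0, "wx": 0.0357, "wy": -0.0019, "wz": 0, "grip": 0}, {"x": 0, "y": 0, "z": 0, "wx": 0.0357, "wy": -0.0019, "wz": 0, "grip": 0}, {"x": 0, "y": 0, "z": 0, "wx": 0.0357, "wy": -0.0019, "wz": 0, "grip": 0}, {"x": 0, "y": 0, "z": 0, "wx": 0.0357, "wy": -0.0019, "wz": 0, "grip": 0}, {"x": 0, "y": 0, "z": 0, "wx": 0.0357, "wy": -0.0019, "wz": 0, "grip": 0}]}}

```text
time_s: 10.22
tcp_pos: [0.5613, -0.046, 0.2146]
tcp_rot: [134.5, 0.2, 177.1]
ft_force: [1.0, 0.5, -0.3]
opening: 0.0001
grip_force: 0.0
```

Run:
```python
from h import *
c=grab('wrist');s=ctrl.get_state();print(s['tcp_pos'],s['tcp_rot'],s['joint_positions'],s['ft_force'],s['opening'])
print(np.round(c['pose'],3).tolist())
im=np.hstack([cv2.resize(c['pixels'],(480,300)),cv2.resize(grab('scene')['pixels'][100:260,270:430],(300,300),interpolation=2)])
cv2.imwrite('pics/m7.png',np.clip(im[:,:,::-1]*1.3,0,255).astype('uint8'))
```

```text
[ 0.56078345 -0.04694866  0.21264858] [ 1.34013955e+02 -4.31373227e-02  1.77017485e+02] [ -28.9964941    32.23117615   98.95973231   41.47463288   77.29789852
 -136.07201376] [-0.79967737 -1.39968989 -3.12562542] 3.425349287822399e-05
[[0.033, -0.934, -0.357, 0.474], [0.701, 0.276, -0.657, -0.143], [0.712, -0.228, 0.664, 0.315], [0.0, 0.0, 0.0, 1.0]]
```

View pics/m7.png

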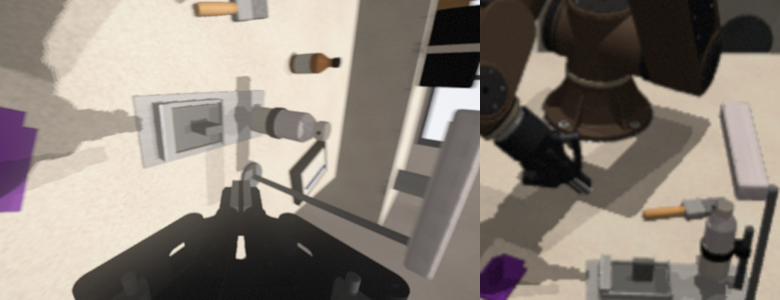

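Call:
{"method": "step_arm", "body": {"increments": [{"x": 0.008, "y": 0.28, "z": 0, "wx": 0, "wy": 0, "wz": 0, "grip": 0}, {"x": 0.008, "y": 0.28, "z": 0, "wx": 0, "wy": 0, "wz": 0, "grip": 0}, {"x": 0.008, "y": 0.28, "z": 0, "wx": 0, "wy": 0, "wz": 0, "grip": 0}, {"x": 0.008, "y": 0.28, "z": 0, "wx": 0, "wy": 0, "wz": 0, "grip": 0}, {"x": 0.008, "y": 0.28, "z": 0, "wx": 0, "wy": 0, "wz": 0, "grip": 0}, {"x": 0.008, "y": 0.28, "z": 0, "wx": 0, "wy": 0, "wz": 0, "grip": 0}, {"x": 0.008, "y": 0.28, "z": 0, "wx": 0, "wy": 0, "wz": 0, "grip": 0}, {"x": 0.008, "y": 0.28, "z": 0, "wx": 0, "wy": 0, "wz": 0, "grip": 0}, {"x": 0, "y": 0, "z": 0, "wx": 0, "wy": 0, "wz": 0, "grip": 0}, {"x": 0, "y": 0, "z": 0, "wx": 0, "wy": 0, "wz": 0, "grip": 0}, {"x": 0, "y": 0, "z": 0, "wx": 0, "wy": 0, "wz": 0, "grip": 0}]}}

```text
time_s: 11.23
tcp_pos: [0.5672, 0.1779, 0.2148]
tcp_rot: [135.0, 0.2, 177.2]
ft_force: [0.7, -0.0, -0.7]
opening: 0.0002
grip_force: 0.0
```

Run:
```python
from h import *
c=grab('wrist');s=ctrl.get_state();print(s['tcp_pos'],s['tcp_rot'],s['joint_positions'],s['ft_force'])
im=np.hstack([cv2.resize(c['pixels'],(480,300)),cv2.resize(grab('scene')['pixels'][130:260,330:460],(300,300),interpolation=2)])
cv2.imwrite('pics/m8.png',np.clip(im[:,:,::-1]*1.3,0,255).astype('uint8'))
for z in (.162,.192): print(z,proj(c,[.5675,.1728,z])*.75, proj(c,[.5675,.1888,z])*.75)
print('tcp',proj(c,s['tcp_pos'])*.75)
```

```text
[0.56741881 0.1773473  0.21486733] [1.34947387e+02 1.68528741e-01 1.77114511e+02] [  -7.09468744   29.11154021  104.397054     52.24668617   63.24384572
 -126.12092645] [ 0.1899117   0.91482561 -1.22657662]
0.162 [196.90052554 171.48389174] [210.49449647 165.93131558]
0.192 [216.92872167 182.2898693 ] [230.89755902 175.52007072]
tcp [239.80065761 189.87692096]
```

View pics/m8.png

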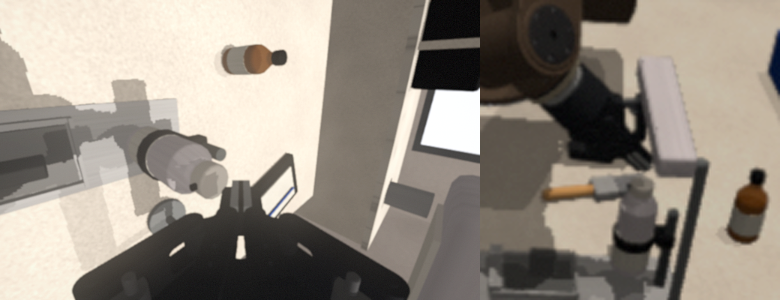

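The cap top is at (214,180), which puts it near z ≈ 0.187, and the fingertips are just above it. I'm feeling downwards in small steps.

Call:
{"method": "step_arm", "body": {"increments": [{"x": 0, "y": 0, "z": -0.03, "wx": 0, "wy": 0, "wz": 0, "grip": 0}, {"x": 0, "y": 0, "z": -0.03, "wx": 0, "wy": 0, "wz": 0, "grip": 0}, {"x": 0, "y": 0, "z": -0.03, "wx": 0, "wy": 0, "wz": 0, "grip": 0}, {"x": 0, "y": 0, "z": -0.03, "wx": 0, "wy": 0, "wz": 0, "grip": 0}, {"x": 0, "y": 0, "z": 0, "wx": 0, "wy": 0, "wz": 0, "grip": 0}, {"x": 0, "y": 0, "z": 0, "wx": 0, "wy": 0, "wz": 0, "grip": 0}]}}

```text
time_s: 11.83
tcp_pos: [0.5676, 0.1771, 0.2027]
tcp_rot: [134.9, 0.1, 177.1]
ft_force: [0.6, -0.4, 0.1]
opening: -0.0003
grip_force: 0.0
```

Call:
{"method": "step_arm", "body": {"increments": [{"x": 0, "y": 0, "z": -0.02, "wx": 0, "wy": 0, "wz": 0, "grip": 0}, {"x": 0, "y": 0, "z": 0, "wx": 0, "wy": 0, "wz": 0, "grip": 0}, {"x": 0, "y": 0, "z": 0, "wx": 0, "wy": 0, "wz": 0, "grip": 0}]}}

```text
time_s: 12.08
tcp_pos: [0.5676, 0.1773, 0.201]
tcp_rot: [134.9, 0.2, 177.1]
ft_force: [-0.2, -0.5, 0.7]
opening: 0.0001
grip_force: 0.0
```

Call:
{"method": "step_arm", "body": {"increments": [{"x": 0, "y": 0, "z": -0.02, "wx": 0, "wy": 0, "wz": 0, "grip": 0}, {"x": 0, "y": 0, "z": 0, "wx": 0, "wy": 0, "wz": 0, "grip": 0}, {"x": 0, "y": 0, "z": 0, "wx": 0, "wy": 0, "wz": 0, "grip": 0}]}}

```text
time_s: 12.33
tcp_pos: [0.5676, 0.1773, 0.1989]
tcp_rot: [134.9, 0.2, 177.1]
ft_force: [-0.5, 0.3, -0.2]
opening: -0.0002
grip_force: 0.0
```

Call:
{"method": "step_arm", "body": {"increments": [{"x": 0, "y": 0, "z": -0.02, "wx": 0, "wy": 0, "wz": 0, "grip": 0}, {"x": 0, "y": 0, "z": 0, "wx": 0, "wy": 0, "wz": 0, "grip": 0}, {"x": 0, "y": 0, "z": 0, "wx": 0, "wy": 0, "wz": 0, "grip": 0}]}}

```text
time_s: 12.58
tcp_pos: [0.5676, 0.1773, 0.1969]
tcp_rot: [134.9, 0.2, 177.1]
ft_force: [0.4, 0.3, 0.8]
opening: 0.0001
grip_force: 0.0
```

Call:
{"method": "step_arm", "body": {"increments": [{"x": 0, "y": 0, "z": -0.02, "wx": 0, "wy": 0, "wz": 0, "grip": 0}, {"x": 0, "y": 0, "z": 0, "wx": 0, "wy": 0, "wz": 0, "grip": 0}, {"x": 0, "y": 0, "z": 0, "wx": 0, "wy": 0, "wz": 0, "grip": 0}]}}

```text
time_s: 12.83
tcp_pos: [0.5676, 0.1773, 0.1949]
tcp_rot: [134.9, 0.2, 177.1]
ft_force: [-0.1, -0.4, -0.2]
opening: -0.0002
grip_force: 0.0
```

Call:
{"method": "step_arm", "body": {"increments": [{"x": 0, "y": 0, "z": -0.02, "wx": 0, "wy": 0, "wz": 0, "grip": 0}, {"x": 0, "y": 0, "z": 0, "wx": 0, "wy": 0, "wz": 0, "grip": 0}, {"x": 0, "y": 0, "z": 0, "wx": 0, "wy": 0, "wz": 0, "grip": 0}]}}

```text
time_s: 13.08
tcp_pos: [0.5678, 0.1773, 0.1933]
tcp_rot: [134.9, 0.2, 177.1]
ft_force: [0.4, -0.6, 4.0]
opening: 0.0002
grip_force: 2.1
```

Call:
{"method": "step_arm", "body": {"increments": [{"x": 0, "y": 0, "z": -0.025, "wx": 0, "wy": 0, "wz": 0, "grip": 0}, {"x": 0, "y": 0, "z": -0.025, "wx": 0, "wy": 0, "wz": 0, "grip": 0}, {"x": 0, "y": 0, "z": 0, "wx": 0, "wy": 0, "wz": 0, "grip": 0}]}}

```text
time_s: 13.33
tcp_pos: [0.5678, 0.1773, 0.1884]
tcp_rot: [134.8, 0.2, 177.1]
ft_force: [-0.8, -0.2, 7.9]
opening: -0.0003
grip_force: 4.0
```

Call:
{"method": "step_arm", "body": {"increments": [{"x": 0, "y": 0, "z": -0.03, "wx": 0, "wy": 0, "wz": 0, "grip": 0}, {"x": 0, "y": 0, "z": 0, "wx": 0, "wy": 0, "wz": 0, "grip": 0}, {"x": 0, "y": 0, "z": 0, "wx": 0, "wy": 0, "wz": 0, "grip": 0}, {"x": 0, "y": 0, "z": 0, "wx": 0, "wy": 0, "wz": 0, "grip": 0}]}}

```text
time_s: 13.67
tcp_pos: [0.5679, 0.1774, 0.186]
tcp_rot: [134.8, 0.2, 177.1]
ft_force: [-1.6, -0.5, 9.4]
opening: 0.0002
grip_force: 4.9
```

Call:
{"method": "step_arm", "body": {"increments": [{"x": 0, "y": 0, "z": -0.007, "wx": 0, "wy": 0, "wz": 0, "grip": 0}, {"x": 0, "y": 0, "z": 0, "wx": 0, "wy": 0, "wz": 0, "grip": 0}, {"x": 0, "y": 0, "z": 0, "wx": 0, "wy": 0, "wz": 0, "grip": 0}, {"x": 0, "y": 0, "z": 0, "wx": 0, "wy": 0, "wz": 0, "grip": 0}]}}

```text
time_s: 14.0
tcp_pos: [0.5679, 0.1774, 0.1854]
tcp_rot: [134.8, 0.2, 177.1]
ft_force: [-1.2, -1.4, 10.3]
opening: -0.0003
grip_force: 5.1
```

Call:
{"method": "step_arm", "body": {"increments": [{"x": 0, "y": 0, "z": 0.1, "wx": 0, "wy": 0, "wz": 0, "grip": 0}, {"x": 0, "y": 0, "z": 0.1, "wx": 0, "wy": 0, "wz": 0, "grip": 0}, {"x": 0, "y": 0, "z": 0.08, "wx": 0, "wy": 0, "wz": 0, "grip": 0}, {"x": 0, "y": -0.2, "z": 0, "wx": 0, "wy": 0, "wz": 0, "grip": 0}, {"x": 0, "y": -0.3, "z": 0, "wx": 0, "wy": 0, "wz": 0, "grip": 0}, {"x": 0, "y": -0.3, "z": 0, "wx": 0, "wy": 0, "wz": 0, "grip": 0}, {"x": 0, "y": -0.3, "z": 0, "wx": 0, "wy": 0, "wz": 0, "grip": 0}, {"x": 0, "y": -0.3, "z": 0, "wx": 0, "wy": 0, "wz": 0, "grip": 0}, {"x": 0, "y": -0.3, "z": 0, "wx": 0, "wy": 0, "wz": 0, "grip": 0}, {"x": 0, "y": -0.3, "z": 0, "wx": 0, "wy": 0, "wz": 0, "grip": 0}, {"x": 0, "y": 0, "z": 0, "wx": 0, "wy": 0, "wz": 0, "grip": 0}, {"x": 0, "y": 0, "z": 0, "wx": 0, "wy": 0, "wz": 0, "grip": 0}, {"x": 0, "y": 0, "z": 0, "wx": 0, "wy": 0, "wz": 0, "grip": 0}]}}

```text
time_s: 15.08
tcp_pos: [0.5674, -0.0223, 0.2124]
tcp_rot: [134.9, 0.1, 177.1]
ft_force: [-1.0, 0.2, -0.8]
opening: -0.0002
grip_force: 0.0
```

```bash
python3 -c "
from rig import ctrl
print(ctrl.finish_job())"
```

```text
the job is handed in; nothing more can be done
None
```

The job is handed in, but I don't have the verdict: the plate lay flat under the lip when last seen, and I then pressed the cap about 8 mm (10 N) for about 0.6 s and backed off clear of everything; I didn't check the cap's return or the plate by camera afterwards, and I viewed 11 pictures, one over the limit of 10.

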